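# Set out the red and purple markers on their sloped rests

### The arm

A 6-joint arm with a two-finger parallel gripper is mounted at the origin on the work surface. World frame = base frame: x ahead of the robot, y to its left, z up, the work surface at z = 0. Lengths are in mm, angles in rad, forces in N, time in s.
With the tool pointing down it reaches from about 300 to 775 mm from the base axis. Payload 14.6 kg.
Tool frame: the origin (TCP) lies at the very end of the fingers, on their centre line; the grasp point (between the pads) lies 19 mm behind it; z points along the fingers, y is the line along which they close (so a half turn about z gives the same grasp; the last joint's range is limited). The gripper opens to 94 mm and grips with 3 to 60 N. Pads are 16 mm wide; open, the fingers measure 119 mm over their backs; the gripper's body (75 mm by 177 mm) begins 78 mm behind the grasp point.
Start: joints at [1.133, 0.3, 1.521, -0, 1.321, -0.067], TCP at [199.295, 512.612, 205.446] pointing down, gripper open.
Joint ranges: [-3.03, 3.03], [-0.79, 2.21], [0.23, 2.52], [-1.04, 4.18], [0, 3.07], [-2.55, 2.55]. Speed limits (rad/s): [2.22, 2.22, 2.57, 3.14, 3.14, 3.14].

### API

Orientations are given as [roll, pitch, yaw] about the fixed x, y, z axes, in that order (R = Rz(yaw) Ry(pitch) Rx(roll)).
In Python, from cell import manip, camera, get_calibration gives the robot as it stands. The module is installed in compiled form; this text tells all that it offers.
- The arm moves only by the tool jog_arm, never from a script. Its argument "plan" is one flat list of numbers, 6 for each row, row after row: the shift along the world's x, y, z in m, then the turn, a rotation vector about the world's x, y, z in degrees. A call has 1 to 20 rows; each row is the pose to reach, as a shift and turn from the pose commanded when the call began; what a row does not reach only later rows make up. A row lasts 1/10 s, in which the tool goes at most 50 mm and 8.59 degrees, less where a joint would pass 70% of its speed; a pose out of reach is approached as far as the arm can. A call with a gripper value outside its range is refused whole. "claw" is the finger opening in m, from 0 to 0.094, set as the call begins (left out, the last holds). The fingers move at their own pace and stop on an object; "force" is the grip in N (left out, the last holds). Time passes only in rows, so rows that repeat a pose let the fingers close. It gives the time, the measured TCP pose, the force, the opening and the grip force at its end, in the units of the state.
- manip.read_state(): the state, without advancing time (a new reading comes with each control period).
- camera(name): name is "side" or "top"; returns (picture, depth): 400x640x3 uint8, red, green, blue; 400x640 float32, mm along the optical axis (not along the pixel's ray), 0 where there is no reading.
- get_calibration(name): a dict with "fx", "fy", "cx", "cy" (pixels), "k1" (the pictures are not rectified: a ray, as slopes to the right and down, at radius r is drawn at 1 + k1 r^2 times it, then the intrinsics apply), "origin" and "attitude" of the camera in the world. Camera axes: x right, y down, z forward; pixel columns grow to the right and rows downward; lengths in mm; the calibration is good to about 2 mm. A picture is of the moment at which its call begins. get_calibration takes no time and is no camera call.
- manip.sign_off(): hands the job in; it is judged then, once.
The state is a dict: "clock": time; "joints": joint angles; "qd": joint speeds; "effort": joint torques, N m; "eef_pos": TCP position; "eef_rot": TCP orientation; "wrist_force": force on the tool from outside, world axes, zero at the start; "moment": the same for the moment, N m; "finger_gap": finger opening in mm; "finger_force": force on a finger pad.
Only numpy, scipy, OpenCV 4.12 (cv2) and the standard library are available. Lean on these libraries where they do the work, as an engineer would, in place of code of your own. Each camera call takes 0.05 s, during which the arm holds its last target. There are 200 camera calls.

### The job

Get the colouring place ready: pull the red and the purple marker out of their pots and lay each in the sloped rest of its own colour, cap end up the slope and foot down against the end stop. Do not drop them, do not knock over or shove the pots and water bottles, and leave the green and orange markers in their pots.

Things in the scene. Friction and masses are not known exactly. Their poses are not given: they have to be found in the camera images.
- marker_red: red jumbo marker: cylinder 20 mm diameter, 155 mm long, white barrel, its upper 55 mm its red cap; 30 g, loose, standing cap up and leaning about 19 degrees in its own pot against a corner of the rim. Origin: centre of its flat foot; z runs along its axis to the cap end
- cap_red (a point): centre of the cap end of the red marker, 155 mm from its foot
- rest_red: red sloped marker rest, fixed to the table, of a wooden foot (125 x 60 x 8 mm) and a red channel 25 mm wide inside that rises at 35 degrees towards the rest's +x: floor 88 mm long, side lips 8 mm high and 4.5 mm thick, and a 22 mm high end stop at the low end; a seated marker overhangs the channel's upper end by 67 mm. Origin under the middle of the rest, z up
- red_low (a point): where the centre of the red marker's foot belongs on its rest: against the end stop, on the seated marker's axis (10 mm above the channel floor), 32 mm above the table
- red_high (a point): where the centre of the red marker's cap end belongs on its rest, 155 mm up the slope from red_low, 121 mm above the table
- marker_purple: purple jumbo marker: cylinder 20 mm diameter, 155 mm long, white barrel, its upper 55 mm its purple cap; 30 g, loose, standing cap up and leaning about 19 degrees in its own pot against a corner of the rim. Origin: centre of its flat foot; z runs along its axis to the cap end
- cap_purple (a point): centre of the cap end of the purple marker, 155 mm from its foot
- rest_purple: purple sloped marker rest, fixed to the table, of a wooden foot (125 x 60 x 8 mm) and a purple channel 25 mm wide inside that rises at 35 degrees towards the rest's +x: floor 88 mm long, side lips 8 mm high and 4.5 mm thick, and a 22 mm high end stop at the low end; a seated marker overhangs the channel's upper end by 67 mm. Origin under the middle of the rest, z up
- purple_low (a point): where the centre of the purple marker's foot belongs on its rest: against the end stop, on the seated marker's axis (10 mm above the channel floor), 32 mm above the table
- purple_high (a point): where the centre of the purple marker's cap end belongs on its rest, 155 mm up the slope from purple_low, 121 mm above the table
- marker_green: green jumbo marker: cylinder 20 mm diameter, 155 mm long, white barrel, its upper 55 mm its green cap; 30 g, loose, standing cap up and leaning about 19 degrees in its own pot against a corner of the rim. Origin: centre of its flat foot; z runs along its axis to the cap end; a bystander, to be left in its pot
- marker_orange: orange jumbo marker: cylinder 20 mm diameter, 155 mm long, white barrel, its upper 55 mm its orange cap; 30 g, loose, standing cap up and leaning about 19 degrees in its own pot against a corner of the rim. Origin: centre of its flat foot; z runs along its axis to the cap end; a bystander, to be left in its pot
- pot_red: white square ceramic pot of the red marker, loose, 450 g, outside 46 x 46 mm, 80 mm high, inside 38 x 38 mm, walls 4 mm, floor 6 mm thick; origin under its centre, z up; its corners lie along its x and y axes, and its marker leans towards the +x corner
- pot_purple: white square ceramic pot of the purple marker, loose, 450 g, outside 46 x 46 mm, 80 mm high, inside 38 x 38 mm, walls 4 mm, floor 6 mm thick; origin under its centre, z up; its corners lie along its x and y axes, and its marker leans towards the +x corner
- pot_green: white square ceramic pot of the green marker, loose, 450 g, outside 46 x 46 mm, 80 mm high, inside 38 x 38 mm, walls 4 mm, floor 6 mm thick; origin under its centre, z up; its corners lie along its x and y axes, and its marker leans towards the +x corner
- pot_orange: white square ceramic pot of the orange marker, loose, 450 g, outside 46 x 46 mm, 80 mm high, inside 38 x 38 mm, walls 4 mm, floor 6 mm thick; origin under its centre, z up; its corners lie along its x and y axes, and its marker leans towards the +x corner
- tray: grey tray under the four pots, fixed, 215 x 215 x 6 mm; origin under its centre
- bottle_a: clear water bottle near the rests, a bystander, loose, 64 mm diameter, 200 mm tall, 350 g; origin under its centre, z up
- bottle_b: clear water bottle at the left, a bystander, loose, 64 mm diameter, 200 mm tall, 350 g; origin under its centre, z up
Mind the look-alikes: they are no part of the job. What is shaped like the marker_purple but yellow is not meant.

How it is judged:
By the outcome, as a careful person would: the job done as asked, in the order asked, and still so for the second after the job is handed in, with the robot touching nothing.
It also fails if it takes over 64 s, if anything falls off the work surface, if the arm or the gripper's body presses on something with over 40 N, if the wrist force passes 120 N, or if a joint passes its speed limit or range.

## Working session

There is one attempt and no reset: what is moved stays moved. The work goes in short steps, Python scripts to look and compute and a tool call to move; the robot and the scene stay as the last step left them, time stands still between calls to the robot, and variables do not carry over. Pictures are saved under pics/ and viewed, at most 10 in all, crops included, and the job is handed in when it is done.

Besides the shell and the picture viewer there is one more tool, called after "Request:" by a JSON object that holds its "api" and its "payload". jog_arm: Moves the arm, as the interface text tells. Its arguments: {"type":"object","properties":{"plan":{"type":"array"},"claw":{"type":"number"},"force":{"type":"number"}},"required":["plan"]}

```bash
mkdir -p pics; cat > h.py <<'E'
import numpy as np, cv2
from cell import manip, camera, get_calibration
E
python3 - <<'E'
from h import *
for n in("side","top"):
    p,d=camera(n); c=get_calibration(n); print(n,c)
    cv2.imwrite(f"pics/{n}0.png",p[...,::-1]); np.savez(f"{n}0.npz",p=p,d=d)
print(manip.read_state())
E
```

```text
side {'fx': 517.6674596526883, 'fy': 517.6674596526883, 'cx': 324.37892205405626, 'cy': 197.72782632430895, 'k1': -0.06324913409416277, 'origin': array([ 190.52694667, -812.23864434, 1235.20162953]), 'attitude': array([-2.46469744,  0.01581465, -0.33450686])}
top {'fx': 498.8259750016183, 'fy': 498.8259750016183, 'cx': 316.3949695955269, 'cy': 200.55376272850947, 'k1': -0.048849533508736324, 'origin': array([ 399.32944642,   51.63298581, 1236.45894004]), 'attitude': array([-3.06437873, -0.0125398 , -1.59455646])}
{'clock': 0.1, 'joints': array([ 1.13335555e+00,  3.00422277e-01,  1.52153300e+00, -6.97899273e-06,
        1.32066918e+00, -6.66355207e-02]), 'qd': array([ 0.00030659, -0.00219246, -0.00191649,  0.00024338, -0.00041963,
       -0.00151124]), 'effort': array([-6.89089684e-04, -5.32652414e+01, -3.53281224e+01,  7.08326837e-02,
        2.35768704e-02, -3.00318686e-05]), 'eef_pos': array([199.22466412, 512.39851326, 204.93344184]), 'eef_rot': array([-3.14056270e+00, -6.19584728e-05,  2.77078910e+00]), 'wrist_force': array([-0.67345898,  0.32563481, -0.01614552]), 'moment': array([0.03493346, 0.015324  , 0.01642933]), 'finger_force': 0.0, 'finger_gap': 93.78853336728088}
```

View pics/side0.png

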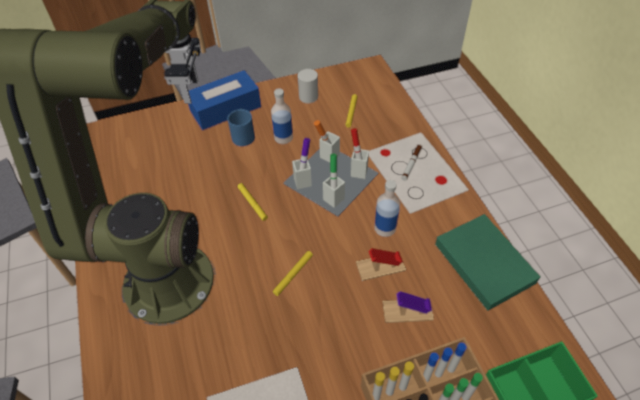

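View pics/top0.png

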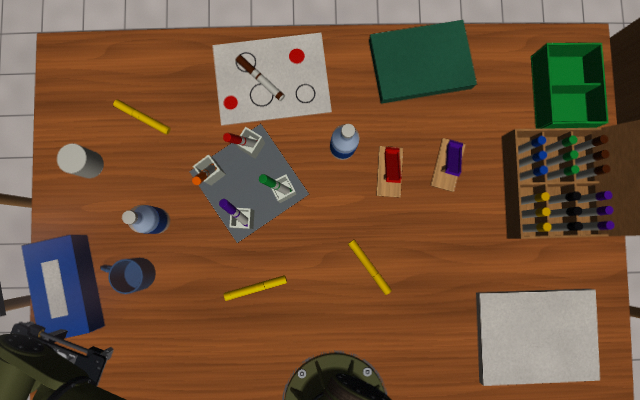

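```bash
cat >> h.py <<'E'
from scipy.spatial.transform import Rotation as Ro
def cam(n):
    c=get_calibration(n); K=np.array([[c["fx"],0,c["cx"]],[0,c["fy"],c["cy"]],[0,0,1]])
    return K,np.array([c["k1"],0,0,0]),np.array(c["origin"]),Ro.from_euler("xyz",c["attitude"]).as_matrix()
def rays(n,uv):
    K,D,o,R=cam(n); q=cv2.undistortPoints(np.float64(uv).reshape(-1,1,2),K,D)[:,0]
    return o,np.c_[q,np.ones(len(q))]@R.T
def onplane(n,uv,z):
    o,r=rays(n,uv); return o+r*((z-o[2])/r[:,2])[:,None]
def cloud(n,d):
    v,u=np.mgrid[:400,:640]; o,r=rays(n,np.c_[u.ravel(),v.ravel()])
    return (o+r*d.reshape(-1,1)).reshape(400,640,3)
def proj(n,P):
    K,D,o,R=cam(n); q=(np.atleast_2d(P)-o)@R
    return cv2.projectPoints(q,np.zeros(3),np.zeros(3),K,D)[0][:,0]
def mask(p,col):
    h,s,v=[x.astype(int) for x in cv2.split(cv2.cvtColor(p,cv2.COLOR_RGB2HSV))]
    m={"red":((h<6)|(h>174))&(s>150)&(v>60),"purple":(h>125)&(h<150)&(s>100)&(v>40)}[col]
    return m
def blob(m,box):
    a=np.zeros_like(m,np.uint8); x0,y0,x1,y1=box; a[y0:y1,x0:x1]=m[y0:y1,x0:x1]
    k,l,st,ce=cv2.connectedComponentsWithStats(a); i=1+st[1:,4].argmax(); return l==i
E
python3 - <<'E'
from h import *
S={n:np.load(n+"0.npz") for n in("side","top")}
C={n:cloud(n,S[n]["d"]) for n in S}
for n in S: # table check
    for uv in ((200,180),(330,330),(300,300)): print(n,uv,C[n][uv[1],uv[0]].round(1))
B={("red","side"):(340,120,370,155),("red","top"):(215,125,250,150),("purple","side"):(292,130,318,165),("purple","top"):(215,195,245,220)}
RB={("red","side"):(360,240,410,275),("red","top"):(375,135,410,200),("purple","side"):(385,285,440,320),("purple","top"):(435,130,475,190)}
for c in("red","purple"):
    N=[];
    for n in("side","top"):
        m=blob(mask(S[n]["p"],c),B[c,n]); v,u=np.nonzero(m); uv=np.c_[u,v].astype(float)
        ctr=uv.mean(0); _,_,vt=np.linalg.svd(uv-ctr); a=vt[0]; t=(uv-ctr)@a
        o,r=rays(n,[ctr-a*5,ctr+a*5]); nn=np.cross(r[0],r[1]); nn/=np.linalg.norm(nn); N.append((nn,nn@o))
        P=C[n][m]; print(c,n,m.sum(),"ctr",ctr.round(1),"axis",a.round(2),"ext",t.min().round(1),t.max().round(1),"z",np.percentile(P[:,2],[5,50,95]).round(),"med",np.median(P,0).round(1))
    d=np.cross(N[0][0],N[1][0]); d/=np.linalg.norm(d); d*=np.sign(d[2])
    p=np.linalg.solve(np.array([N[0][0],N[1][0],[0,0,1]]),[N[0][1],N[1][1],100.])
    print(c,"axis pt z=100",p.round(1),"dir",d.round(3),"lean",np.degrees(np.arccos(d[2])).round(1),"az",np.degrees(np.arctan2(d[1],d[0])).round(1),"foot z~12:",(p+d*(12-100)/d[2]).round(1))
    m=blob(mask(S["top"]["p"],c),RB[c,"top"]); P=C["top"][m]
    cen=P.mean(0); print("rest",c,m.sum(),cen.round(1),"z",np.percentile(P[:,2],[2,50,98]).round(1))
    print("   minrect",cv2.minAreaRect(np.float32(P[:,:2])))
    # wood foot: points with 4<z<12 around, not coloured
    q=C["top"]; w=(abs(q[...,:2]-cen[:2]).max(-1)<85)
    hsv=cv2.cvtColor(S["top"]["p"],cv2.COLOR_RGB2HSV)
    w2=w&(q[...,2]>5)&(q[...,2]<13); w2=blob(w2,(360,120,490,210)); print("   foot",w2.sum(),cv2.minAreaRect(np.float32(q[w2][:,:2])))
im=cv2.resize(S["top"]["p"][115:250,180:480],None,fx=2.66,fy=2.66,interpolation=cv2.INTER_CUBIC); cv2.imwrite("pics/c1.png",im[...,::-1])
E
```

```text
side (200, 180) [150.1 336.2  -1.8]
side (330, 330) [ 369.9 -280.2   -3. ]
side (300, 300) [ 3.230e+02 -1.748e+02  3.000e-01]
top (200, 180) [532.5 287.3 162. ]
top (330, 330) [176.5   8.2   0.8]
top (300, 300) [251.3  79.8   2.5]
red side 92 ctr [354.6 136.8] axis [0.17 0.99] ext -8.1 8.4 z [116. 142. 162.] med [624.6 214.4 141.9]
red top 145 ctr [231.7 138.3] axis [0.97 0.26] ext -9.0 9.7 z [117. 155. 165.] med [625.2 219.1 155.4]
red axis pt z=100 [629.8 208.8 100. ] dir [-0.111  0.158  0.981] lean 11.2 az 125.0 foot z~12: [639.7 194.6  12. ]
rest red 485 [ 572.9 -150.    52.9] z [25.2 50.1 78.3]
   minrect ((490.06842041015625, -78.54995727539062), (78.00699615478516, 307.6354064941406), 49.10551834106445)
   foot 527 ((563.3385620117188, -148.00965881347656), (64.51522064208984, 125.10911560058594), 83.59852600097656)
purple side 100 ctr [305.2 146.6] axis [-0.15  0.99] ext -8.7 8.7 z [117. 141. 163.] med [472.5 225.3 141.4]
purple top 154 ctr [226.7 206.2] axis [0.77 0.64] ext -9.2 10.0 z [117. 154. 165.] med [474.9 231.7 153.7]
purple axis pt z=100 [466.4 226.  100. ] dir [0.249 0.206 0.946] lean 18.9 az 39.6 foot z~12: [443.2 206.8  12. ]
rest purple 465 [ 587.  -300.5   50.9] z [25.1 49.8 78.8]
   minrect ((588.4712524414062, -299.41131591796875), (34.039581298828125, 89.97016906738281), 73.15223693847656)
   foot 544 ((576.4747314453125, -289.2957763671875), (62.48560333251953, 133.8284149169922), 80.65902709960938)
```

View pics/c1.png

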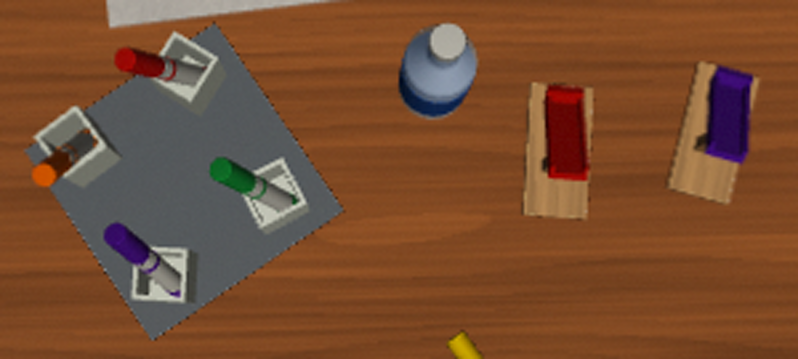

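```bash
python3 - <<'E'
from h import *
from scipy.optimize import least_squares
S={n:np.load(n+"0.npz") for n in("side","top")}
C={n:cloud(n,S[n]["d"]) for n in S}
B={("red","side"):(340,120,370,155),("red","top"):(215,125,250,150),("purple","side"):(292,130,318,165),("purple","top"):(215,195,245,220)}
RB={("red","side"):(360,240,410,275),("red","top"):(375,135,410,200),("purple","side"):(385,285,440,320),("purple","top"):(435,130,475,190)}
for c in("red","purple"):
    Ps=[]
    for n in("side","top"):
        m=blob(mask(S[n]["p"],c),B[c,n]); m=cv2.erode(m.astype(np.uint8),np.ones((2,2)))>0
        P=C[n][m]; Ps.append(P[(P[:,2]>95)&(P[:,2]<170)])
    for name,P in(("side",Ps[0]),("top",Ps[1]),("both",np.vstack(Ps))):
        def f(x):
            d=np.array([x[2],x[3],1]); d/=np.linalg.norm(d); w=P-np.array([x[0],x[1],130.])
            return np.linalg.norm(np.cross(w,d),axis=1)-10
        x0=[*P[:,:2].mean(0),0.1,0.2]
        r=least_squares(f,x0,loss="soft_l1",f_scale=1.5); x=r.x
        l=np.hypot(x[2],x[3]); d=np.r_[x[2:],1]; print(c,name,len(P),"axis@130",x[:2].round(1),"lean",np.degrees(np.arctan(l)).round(1),"az",np.degrees(np.arctan2(x[3],x[2])).round(1),"foot",(x[:2]-x[2:]*118).round(1),"rms",np.sqrt(np.mean(f(x)**2)).round(2),"zmax",P[:,2].max().round(1))
# pots: white rim points z~86 near
for c,box in(("red",(225,115,270,165)),("purple",(225,200,260,240))):
    q=C["top"]; s=cv2.cvtColor(S["top"]["p"],cv2.COLOR_RGB2HSV)
    w=(abs(q[...,2]-86)<6)&(s[...,1]<70); w=blob(w,box); print("rim",c,w.sum(),cv2.minAreaRect(np.float32(q[w][:,:2])))
for c in("red","purple"):
    m=blob(mask(S["top"]["p"],c),RB[c,"top"]); P=C["top"][m]; P=P[P[:,2]>18]
    az=np.radians({"red":-5,"purple":-15}[c])
    s=cv2.cvtColor(S["top"]["p"],cv2.COLOR_RGB2HSV)
    f=np.array([np.cos(az),np.sin(az)]); g=np.array([-f[1],f[0]]); o=P[:,:2].mean(0); t=(P[:,:2]-o)@f; y=(P[:,:2]-o)@g
    print("rest",c,"o",o.round(1))
    for a in range(-50,51,8):
        k=(t>=a)&(t<a+8)
        if k.sum()>3: print(a+4,k.sum(),"z",np.percentile(P[k,2],[5,50,95]).round(1),"y",np.percentile(y[k],[2,50,98]).round(1))
    print("t range",np.percentile(t,[0,1,99,100]).round(1))
print(S["top"]["p"][190,[380,385,390,395,400,405]],S["top"]["p"][180,[436,440,445,450,456,462]])
E
```

```text
red side 68 axis@130 [631.2 216.9] lean 22.8 az 107.6 foot [646.1 169.7] rms 2.56 zmax 163.9
red top 113 axis@130 [628.7 218.7] lean 16.9 az 85.8 foot [626.1 183. ] rms 2.84 zmax 168.0
red both 181 axis@130 [629.4 218.2] lean 18.4 az 93.4 foot [631.7 179.1] rms 2.79 zmax 168.0
purple side 75 axis@130 [473.  230.4] lean 13.6 az 70.3 foot [463.4 203.6] rms 2.67 zmax 165.5
purple top 123 axis@130 [474.  231.7] lean 20.9 az 28.0 foot [434.2 210.5] rms 2.79 zmax 166.7
purple both 198 axis@130 [474.3 231. ] lean 20.7 az 38.6 foot [439.5 203.2] rms 2.88 zmax 166.7
rim red 145 ((634.5611572265625, 190.8050537109375), (46.74866485595703, 46.52268981933594), 56.456443786621094)
rim purple 115 ((452.86029052734375, 213.11378479003906), (46.77642822265625, 45.874542236328125), 85.58895111083984)
rest red o [ 572.9 -150. ]
-46 13 z [65.8 68.7 72.3] y [-16.8  -3.3  15. ]
-38 54 z [68.8 73.4 80.6] y [-16.   -0.2  16.4]
-30 45 z [64.5 68.9 77.5] y [-15.6  -3.1  15.2]
-22 38 z [58.7 63.5 73.3] y [-14.4  -0.5  14.9]
-14 43 z [53.4 58.8 70.1] y [-13.5  -0.8  16. ]
-6 39 z [47.4 52.9 62.3] y [-14.5   0.
[... 484 characters left out ...]
  1.1  19. ]
-30 40 z [63.9 68.8 79.9] y [-12.8   0.9  18.8]
-22 39 z [60.2 64.5 74.1] y [-13.7   1.   19.1]
-14 40 z [54.2 58.2 68.3] y [-13.6  -0.2  18.5]
-6 39 z [48.9 52.7 63.1] y [-13.5  -1.   16.6]
2 37 z [42.5 47.8 57.6] y [-15.   -0.7  16.6]
10 39 z [36.7 41.5 51.5] y [-15.7  -4.3  16.7]
18 34 z [31.1 36.7 45.5] y [-15.6  -1.2  17.3]
26 37 z [25.7 31.4 41. ] y [-16.3  -1.9  17.2]
34 49 z [23.1 28.1 36.1] y [-15.8  -0.6  16.8]
42 43 z [29.7 33.3 37.5] y [-16.6  -0.5  15.5]
t range [-43.7 -43.4  44.2  46.2]
[[152 113  70]
 [174 129  81]
 [172 128  81]
 [161 119  74]
 [156 114  70]
 [130  73  33]] [[158 118  72]
 [177 132  80]
 [164 121  74]
 [160 118  72]
 [145  99  58]
 [116  66  31]]
```

The crop shows red at about (145,62), purple (135,250) and both rests. Each channel's low end is at far x, so +x of the rests points back at the robot. Pot-rim centres and cylinder fits agree to within 1 mm. I'll start with red: raise, cross over above its pot, open 50 mm.

Request:
{"api": "jog_arm", "payload": {"plan": [0,0,0.1,0,0,0,0,0,0.1,0,0,0,0.43,-0.292,0.1,0,0,-57.3,0.43,-0.292,0.1,0,0,-57.3,0.43,-0.292,0.1,0,0,-57.3,0.43,-0.292,0.1,0,0,-57.3,0.43,-0.292,0.1,0,0,-57.3,0.43,-0.292,0.1,0,0,-57.3,0.43,-0.292,0.1,0,0,-57.3,0.43,-0.292,0.1,0,0,-57.3,0.43,-0.292,0.1,0,0,-57.3,0.43,-0.292,0.1,0,0,-57.3,0.43,-0.292,0.1,0,0,-57.3,0.43,-0.292,0.1,0,0,-57.3,0.43,-0.292,0.1,0,0,-57.3,0.43,-0.292,0.1,0,0,-57.3,0.43,-0.292,0.1,0,0,-57.3,0.43,-0.292,0.1,0,0,-57.3], "claw": 0.05, "force": 15}}

```text
clock: 1.9
eef_pos: [628.8, 221.3, 305.9]
eef_rot: [3.141, -0.0, 1.772]
wrist_force: [-0.2, 0.4, 0.5]
finger_gap: 50.1
finger_force: 0.0
```

```bash
python3 - <<'E'
from h import *
s=manip.read_state(); print(s["clock"],s["eef_pos"].round(1),np.degrees(s["eef_rot"]).round(2),s["joints"].round(2),s["finger_gap"])
p=np.load("side0.npz"); q=cloud("side",p["d"])
t=np.load("top0.npz"); qt=cloud("top",t["d"])
# bottle_a: points 40<z<205 in its area
for n,c,d in(("side",q,p),("top",qt,t)):
    w=(c[...,0]>440)&(c[...,0]<640)&(c[...,1]>-90)&(c[...,1]<60)&(c[...,2]>30)&(c[...,2]<215)
    P=c[w]
    for a,b in((30,80),(80,130),(130,215)):
        k=(P[:,2]>a)&(P[:,2]<b)
        if k.sum()>10: print(n,a,k.sum(),np.percentile(P[k][:,:2],[3,50,97],axis=0).round(0).tolist())
E
```

```text
1.9 [628.8 221.3 305.9] [179.97  -0.   101.52] [0.28 0.53 0.97 0.   1.64 0.08] 50.10448679095043
side 30 200 [[595.0, -68.0], [610.0, -61.0], [637.0, -32.0]]
side 80 283 [[596.0, -67.0], [609.0, -58.0], [638.0, -21.0]]
side 130 345 [[604.0, -59.0], [621.0, -44.0], [638.0, -22.0]]
top 30 92 [[595.0, -55.0], [600.0, -21.0], [625.0, -1.0]]
top 80 199 [[596.0, -62.0], [604.0, -25.0], [636.0, -2.0]]
top 130 459 [[603.0, -57.0], [619.0, -31.0], [638.0, -9.0]]
```

Request:
{"api": "jog_arm", "payload": {"plan": [0,0,-0.04,0,0,0,0,0,-0.08,0,0,0,0,0,-0.12,0,0,0,0,0,-0.15,0,0,0,0,0,-0.17,0,0,0,0,0,-0.18,0,0,0,0,0,-0.19,0,0,0,0,0,-0.19,0,0,0,0,0,-0.19,0,0,0]}}

```text
clock: 2.8
eef_pos: [629.6, 220.8, 116.4]
eef_rot: [3.14, -0.0, 1.771]
wrist_force: [-0.4, -0.9, -0.2]
finger_gap: 50.1
finger_force: 0.0
```

```bash
python3 - <<'E'
from h import *
p,d=camera("side"); cv2.imwrite("pics/s1.png",cv2.resize(p[80:210,270:440],None,fx=4,fy=4,interpolation=cv2.INTER_CUBIC)[...,::-1])
E
```

```text
(no output)
```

View pics/s1.png

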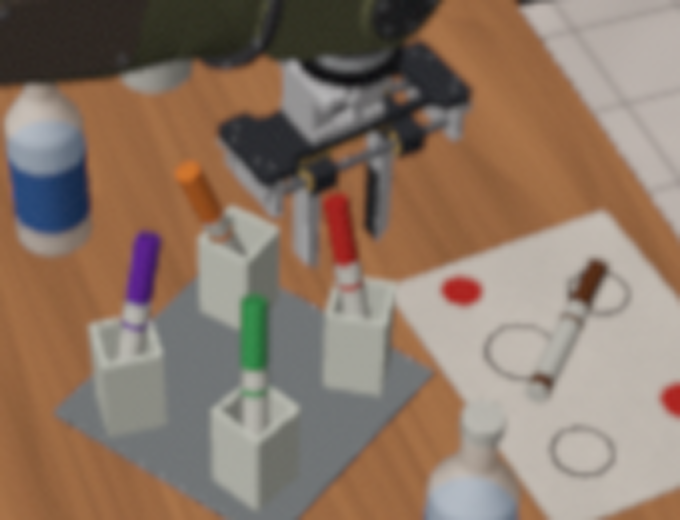

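Fingers straddle the red cap (cap at (340,225) in the crop, finger tips at (305,265) and (378,235)). Closing.

Request:
{"api": "jog_arm", "payload": {"plan": [0,0,0,0,0,0,0,0,0,0,0,0,0,0,0,0,0,0,0,0,0,0,0,0,0,0,0,0,0,0,0,0,0,0,0,0,0,0,0,0,0,0,0,0,0,0,0,0], "claw": 0.0, "force": 15}}

```text
clock: 3.65
eef_pos: [629.3, 220.6, 115.5]
eef_rot: [3.141, 0.0, 1.771]
wrist_force: [0.5, -0.3, 0.7]
finger_gap: 19.8
finger_force: 15.0
```

Request:
{"api": "jog_arm", "payload": {"plan": [-0.001,0.005,0.014,0,0,0,-0.002,0.01,0.028,0,0,0,-0.003,0.014,0.043,0,0,0,-0.004,0.019,0.057,0,0,0,-0.005,0.024,0.071,0,0,0,-0.006,0.029,0.085,0,0,0,-0.006,0.029,0.12,0,0,0,-0.006,0.029,0.16,0,0,0,-0.006,0.029,0.2,0,0,0,-0.006,0.029,0.24,0,0,0,-0.006,0.029,0.24,0,0,0]}}

```text
clock: 4.75
eef_pos: [623.6, 250.0, 362.5]
eef_rot: [3.132, -0.001, 1.771]
wrist_force: [0.9, -0.7, -0.2]
finger_gap: 19.6
finger_force: 15.0
```

```bash
python3 - <<'E'
from h import *
p,d=camera("side"); cv2.imwrite("pics/s2.png",cv2.resize(p[20:210,230:430],None,fx=3,fy=3,interpolation=cv2.INTER_CUBIC)[...,::-1])
np.savez("s2.npz",p=p,d=d); p,d=camera("top"); np.savez("t2.npz",p=p,d=d)
E
```

```text
(no output)
```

View pics/s2.png

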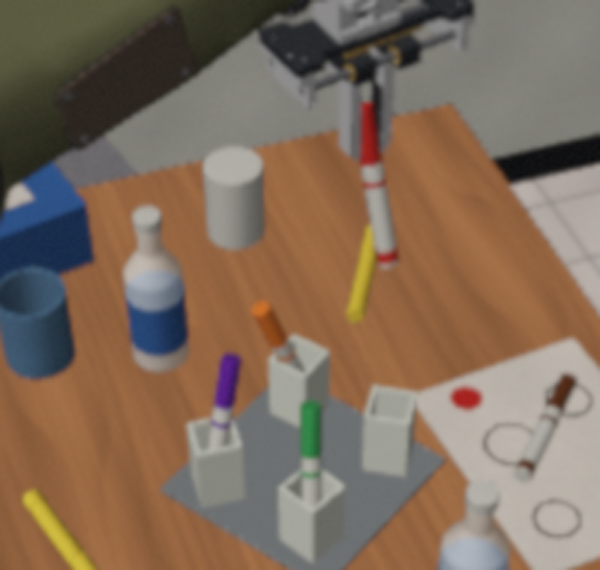

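Red is out, held at (370,130)–(388,262) in the crop. Pots are undisturbed, with pot_red empty at (388,430). Next I'll compute the transfer above the red rest.

```bash
cat >> h.py <<'E'
def place(low,faz,paz,s,tilt=36.,lean=19.):
    """turn from vertical pick (yaw paz) to rest; TCP when seated"""
    f=np.r_[np.cos(np.radians(faz)),np.sin(np.radians(faz)),0]; z=np.r_[0,0,1.]
    R=Ro.from_rotvec(np.radians(tilt)*np.cross(z,f))*Ro.from_euler("z",faz-paz,degrees=True)
    ax=f*np.cos(np.radians(35))+z*np.sin(np.radians(35))
    tz=R.apply([0,0,-1]); return R,np.array(low)+s*ax+19*tz,ax
E
python3 - <<'E'
from h import *
s=manip.read_state(); print(s["clock"],s["eef_pos"].round(1))
R,T,ax=place((610,-152.8,32),175.3,101.5,126)
print(np.degrees(R.as_rotvec()).round(1),T.round(1),"shift from",(T-[623.3,249.6,355.4]).round(1),ax.round(3))
E
```

```text
4.85 [623.2 249.8 356.2]
[-25.6 -28.8  71.2] [ 518.3 -145.3   88.9] shift from [-105.  -394.9 -266.5] [-0.816  0.067  0.574]
```

Request:
{"api": "jog_arm", "payload": {"plan": [-0.105,-0.395,0,-25.6,-28.8,71.2,-0.105,-0.395,0,-25.6,-28.8,71.2,-0.105,-0.395,0,-25.6,-28.8,71.2,-0.105,-0.395,0,-25.6,-28.8,71.2,-0.105,-0.395,0,-25.6,-28.8,71.2,-0.105,-0.395,0,-25.6,-28.8,71.2,-0.105,-0.395,0,-25.6,-28.8,71.2,-0.105,-0.395,0,-25.6,-28.8,71.2,-0.105,-0.395,0,-25.6,-28.8,71.2,-0.105,-0.395,0,-25.6,-28.8,71.2,-0.105,-0.395,0,-25.6,-28.8,71.2,-0.105,-0.395,0,-25.6,-28.8,71.2,-0.105,-0.395,0,-25.6,-28.8,71.2,-0.105,-0.395,-0.04,-25.6,-28.8,71.2,-0.105,-0.395,-0.08,-25.6,-28.8,71.2,-0.105,-0.395,-0.12,-25.6,-28.8,71.2,-0.105,-0.395,-0.15,-25.6,-28.8,71.2,-0.105,-0.395,-0.17,-25.6,-28.8,71.2,-0.105,-0.395,-0.17,-25.6,-28.8,71.2,-0.105,-0.395,-0.17,-25.6,-28.8,71.2]}}

```text
clock: 6.85
eef_pos: [518.7, -144.9, 185.9]
eef_rot: [3.141, 0.628, 3.058]
wrist_force: [-0.7, 0.2, -0.6]
finger_gap: 19.7
finger_force: 15.0
```

```bash
python3 - <<'E'
from h import *
s=manip.read_state(); print(s["clock"],s["eef_pos"].round(1),s["joints"].round(2),np.degrees(s["eef_rot"]).round(1))
a=camera("side"); b=camera("top"); np.savez("s3.npz",p=a[0],d=a[1]); np.savez("t3.npz",p=b[0],d=b[1])
im=np.hstack([cv2.resize(a[0][180:330,320:460],(400,428)),cv2.resize(b[0][100:250,340:480],(400,428))]); cv2.imwrite("pics/h3.png",im[...,::-1])
E
```

```text
6.85 [ 518.7 -144.9  185.9] [-0.45  0.01  2.04  0.42  0.54 -2.23] [179.9  36.  175.2]
```

View pics/h3.png

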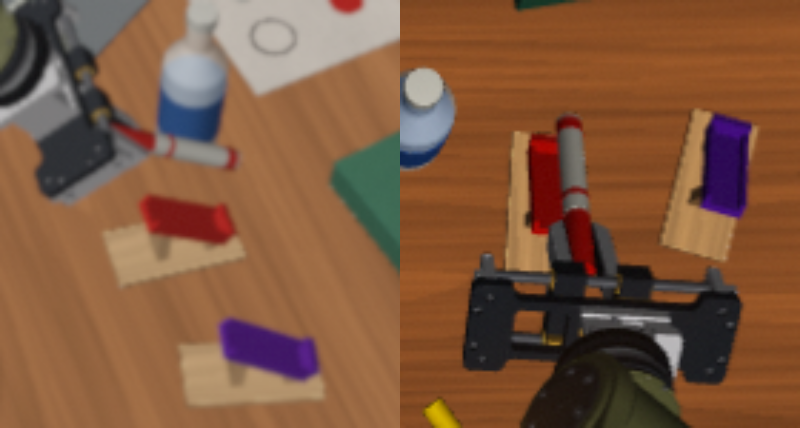

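```bash
cat >> h.py <<'E'
def held(low,ax,files,lim=(4,98)):
    """axis of marker near expected (low,ax): plane from the mid line in each view"""
    N=[];ends=[]
    for n,fn in files:
        z=np.load(fn); c=cloud(n,z["d"]); w=c-low; s=w@ax; r=np.linalg.norm(w-s[...,None]*ax,axis=-1)
        m=(r<17)&(s>-15)&(s<lim[1]); k=m&(s>lim[0])
        v,u=np.nonzero(k); uv=np.c_[u,v].astype(float)
        # mid line: mean pixel in each slice along the expected image axis, then a line
        p0,p1=proj(n,[low,low+ax*100]); a=(p1-p0)/np.linalg.norm(p1-p0); b=np.r_[-a[1],a[0]]
        t=(uv-p0)@a; h=(uv-p0)@b; g=np.unique(t.round()); g=g[1:-1]
        y=np.array([(h[abs(t-i)<.7].max()+h[abs(t-i)<.7].min())/2 for i in g]); q=np.polyfit(g,y,1)
        o,ry=rays(n,[p0+a*x+b*np.polyval(q,x) for x in(g[0],g[-1])])
        nn=np.cross(ry[0],ry[1]); nn/=np.linalg.norm(nn); N.append((nn,nn@o)); ends.append((n,len(uv),np.percentile(s[m],[0,1,3]).round(1),"width",np.median([np.ptp(h[abs(t-i)<.7])+1 for i in g]).round(1),"resid",np.std(y-np.polyval(q,g)).round(2)))
    d=np.cross(N[0][0],N[1][0]); d/=np.linalg.norm(d); d*=np.sign(d@ax)
    p=np.linalg.solve(np.array([N[0][0],N[1][0],ax]),[N[0][1],N[1][1],ax@low])
    return p,d,ends
E
python3 - <<'E'
from h import *
R,T,ax=place((610,-152.8,32),175.3,101.5,126)
low=np.array([610,-152.8,32])+manip.read_state()["eef_pos"]-T
p,d,e=held(low,ax,(("side","s3.npz"),("top","t3.npz")))
print("expected low",low.round(1),"meas",p.round(1),"dir",d.round(3),"elev",np.degrees(np.arcsin(d[2])).round(1),"az",np.degrees(np.arctan2(d[1],d[0])).round(1)); print(*e,sep="\n")
# rest channel by the same clouds, original pictures: lateral mid line
for c,faz,box in(("red",-4.7,(375,135,410,200)),("purple",-17,(435,130,475,190))):
    z=np.load("top0.npz"); q=cloud("top",z["d"]); m=blob(mask(z["p"],c),box); P=q[m]; P=P[(P[:,2]>20)&(P[:,0]>500)]
    a=np.radians(faz); f=np.r_[np.cos(a),np.sin(a)]; g=np.r_[-f[1],f[0]]; t=P[:,:2]@f; y=P[:,:2]@g
    tt=np.arange(np.percentile(t,1)+4,np.percentile(t,99)-3,2); Y=np.array([(y[abs(t-i)<2.5].max()+y[abs(t-i)<2.5].min())/2 for i in tt])
    k=np.polyfit(tt,Y,1); lo,hi=np.sort(t)[[2,-3]]; tF=(lo+hi)/2+30.3; tl=tF+5.7
    print(c,"axis az",faz+np.degrees(np.arctan(k[0])).round(2),"t",lo.round(1),hi.round(1),"low",(f*tl+g*np.polyval(k,tl)).round(1),"width",np.median([np.ptp(y[abs(t-i)<2.5]) for i in tt]).round(1), "std",np.std(Y-np.polyval(k,tt)).round(2))
E
```

```text
expected low [ 610.7 -152.9  130. ] meas [ 611.4 -153.1  131.1] dir [-0.828  0.072  0.555] elev 33.7 az 175.0
('side', 216, array([-7.9, -0.8,  3.2]), 'width', np.float64(8.1), 'resid', np.float64(0.14))
('top', 286, array([-1.7,  2.1,  4.5]), 'width', np.float64(9.1), 'resid', np.float64(0.27))
red axis az -4.890000000000001 t 539.9 629.8 low [ 610.4 -152.8] width 31.1 std 0.47
purple axis az -17.3 t 605.7 694.6 low [ 622.6 -310.1] width 32.6 std 0.43
```

Request:
{"api": "jog_arm", "payload": {"plan": [-0.006,0,-0.03,0,0,0,-0.006,0,-0.055,0,0,0,-0.006,0,-0.072,0,0,0,-0.006,0,-0.082,0,0,0,-0.006,0,-0.086,0,0,0,-0.006,0,-0.088,0,0,0,-0.006,0,-0.09,0,0,0,-0.006,0,-0.091,0,0,0,-0.006,0,-0.091,0,0,0,-0.006,0,-0.091,0,0,0]}}

```text
clock: 7.95
eef_pos: [512.7, -145.0, 95.3]
eef_rot: [-3.141, 0.628, 3.058]
wrist_force: [0.5, -0.4, -0.9]
finger_gap: 19.7
finger_force: 15.0
```

```bash
python3 - <<'E'
from h import *
s=manip.read_state(); print(s["clock"],s["eef_pos"].round(1),s["wrist_force"].round(1),s["moment"].round(2))
a=camera("side"); b=camera("top"); np.savez("s4.npz",p=a[0],d=a[1]); np.savez("t4.npz",p=b[0],d=b[1])
R,T,ax=place((610.4,-152.8,32),175.2,101.5,126)
low=np.array([610.4,-152.8,32])+s["eef_pos"]-T
p,d,e=held(low,ax,(("side","s4.npz"),("top","t4.npz")),(20,95))
print("exp low",low.round(1),"meas",p.round(1),"dir",d.round(3),"elev",np.degrees(np.arcsin(d[2])).round(1),"az",np.degrees(np.arctan2(d[1],d[0])).round(1)); print(*e,sep="\n")
E
```

```text
7.95 [ 512.7 -145.    95.3] [ 0.5 -0.4 -0.9] [0.07 0.37 0.03]
exp low [ 604.4 -152.7   38.4] meas [ 602.4 -152.1   35.5] dir [-0.819  0.058  0.571] elev 34.8 az 175.9
('side', 201, array([-13.9, -13.3, -12.3]), 'width', np.float64(10.0), 'resid', np.float64(0.3))
('top', 296, array([-13.9, -13.2, -11.3]), 'width', np.float64(13.0), 'resid', np.float64(0.52))
```

Request:
{"api": "jog_arm", "payload": {"plan": [0.001,0,-0.0015,0,0,0,0.002,0,-0.0025,0,0,0,0.003,0,-0.003,0,0,0,0.004,0,-0.0035,0,0,0,0.005,0,-0.0045,0,0,0,0.005,0,-0.0045,0,0,0,0.005,0,-0.0045,0,0,0]}}

```text
clock: 8.75
eef_pos: [517.8, -144.6, 91.0]
eef_rot: [-3.141, 0.626, 3.058]
wrist_force: [0.2, 0.2, 0.1]
finger_gap: 19.5
finger_force: 15.0
```

Request:
{"api": "jog_arm", "payload": {"plan": [0.001,0,-0.001,0,0,0,0.002,0,-0.002,0,0,0,0.003,0,-0.003,0,0,0,0.003,0,-0.003,0,0,0,0.003,0,-0.003,0,0,0]}}

```text
clock: 9.25
eef_pos: [520.9, -144.5, 88.5]
eef_rot: [-3.14, 0.626, 3.057]
wrist_force: [-8.3, 0.3, 7.0]
finger_gap: 19.6
finger_force: 15.0
```

```bash
python3 - <<'E'
from h import *
for i in range(2):
    a=camera("side"); s=manip.read_state(); print(s["clock"],s["eef_pos"].round(1),s["wrist_force"].round(1),s["moment"].round(2))
b=camera("top")
im=np.hstack([cv2.resize(a[0][190:310,320:440],(400,400),interpolation=2),cv2.resize(b[0][110:230,340:460],(400,400),interpolation=2)]); cv2.imwrite("pics/h5.png",im[...,::-1])
E
```

```text
9.3 [ 520.9 -144.5   88.5] [-8.6 -0.1  6.6] [-0.01  0.77 -0.15]
9.35 [ 520.9 -144.5   88.5] [-9.4  0.2  6.9] [-0.06  0.79 -0.09]
```

View pics/h5.png

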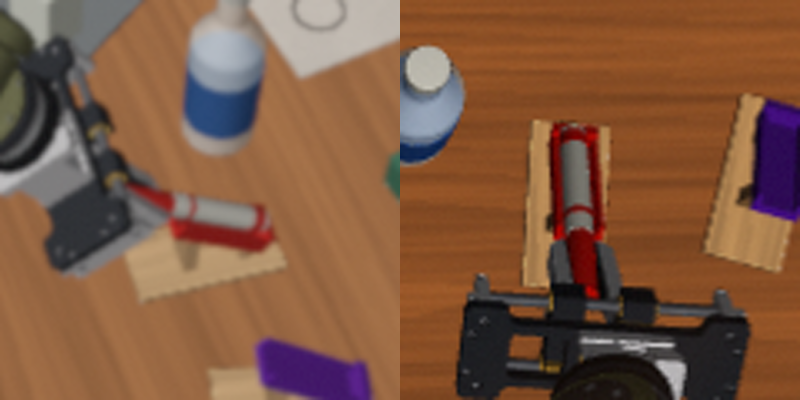

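Axial reaction of about 11 N with almost no normal force, and the pictures show the red marker inside its channel with its foot at the stop. Release and retreat along the tool.

Request:
{"api": "jog_arm", "payload": {"plan": [0,0,0,0,0,0,0,0,0,0,0,0,0,0,0,0,0,0,0,0,0,0,0,0,0,0,0,0,0,0,-0.006,0.001,0.008,0,0,0,-0.018,0.001,0.024,0,0,0,-0.035,0.003,0.049,0,0,0,-0.053,0.004,0.073,0,0,0,-0.07,0.006,0.097,0,0,0,-0.07,0.006,0.14,0,0,0,-0.07,0.006,0.19,0,0,0,-0.07,0.006,0.24,0,0,0,-0.07,0.006,0.265,0,0,0,-0.07,0.006,0.265,0,0,0], "claw": 0.045}}

```text
clock: 10.9
eef_pos: [451.6, -138.7, 357.4]
eef_rot: [-3.137, 0.631, 3.059]
wrist_force: [-0.5, -0.4, -0.6]
finger_gap: 44.9
finger_force: 0.0
```

```bash
python3 - <<'E'
from h import *
s=manip.read_state(); print(s["clock"],s["eef_pos"].round(1),s["wrist_force"].round(1),s["finger_gap"])
a=camera("side"); b=camera("top"); np.savez("s6.npz",p=a[0],d=a[1]); np.savez("t6.npz",p=b[0],d=b[1])
im=np.hstack([cv2.resize(a[0][190:310,320:440],(400,400),interpolation=2),cv2.resize(b[0][110:230,340:460],(400,400),interpolation=2)]); cv2.imwrite("pics/h6.png",im[...,::-1])
# purple pick recheck: cap centroid unchanged?
B={"side":(292,130,318,165),"top":(215,195,245,220)}
for n,z in(("side",a[0]),("top",b[0])):
    v,u=np.nonzero(blob(mask(z,"purple"),B[n])); print(n,u.mean().round(1),v.mean().round(1),len(u))
# shift to above purple; commanded: 
cmd=np.array([623.3-105-6+5+3-70,249.6-395+6,355.4-170-91-4.5-3+265]); print("cmd",cmd)
e=np.r_[np.cos(np.radians(40.3)),np.sin(np.radians(40.3))]; g=np.array([452.9,213.1])+29.6*e; print("purple grasp",g.round(1))
Rc,_,_=place((0,0,0),175.3,101.5,126); Rn=Ro.from_euler("z",40.3-101.5,degrees=True)*Rc.inv()
print("turn",np.degrees(Rn.as_rotvec()).round(1),"shift",(np.r_[g,300]-cmd).round(1))
E
```

```text
10.9 [ 451.6 -138.7  357.4] [-0.5 -0.4 -0.6] 44.93610372270994Traceback (most recent call last):
  File "<stdin>", line 8, in <module>
  File "h.py", line 24, in blob
    k,l,st,ce=cv2.connectedComponentsWithStats(a); i=1+st[1:,4].argmax(); return l==i
                                                       ~~~~~~~~~~~~~~~^^
ValueError: attempt to get argmax of an empty sequence
```

View pics/h6.png

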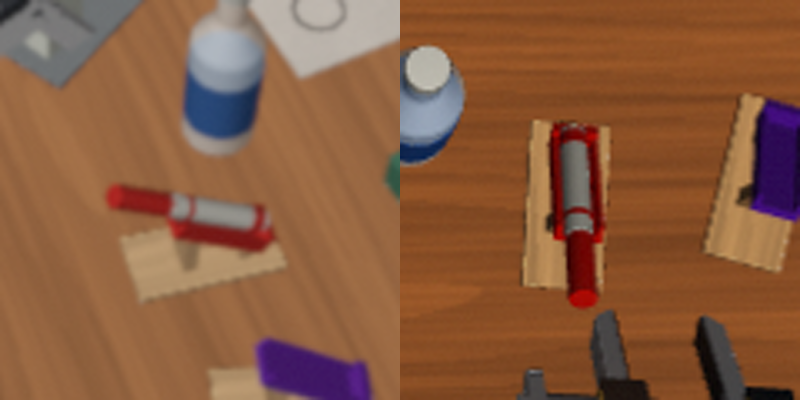

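Red is seated: foot at the stop, cap up the slope, centred in the channel. Now purple.

```bash
python3 - <<'E'
from h import *
cmd=np.array([623.3-105-6+5+3-70,249.6-395+6,355.4-170-91-4.5-3+265]); print("cmd",cmd)
e=np.r_[np.cos(np.radians(40.3)),np.sin(np.radians(40.3))]; g=np.array([452.9,213.1])+29.6*e; print("purple grasp",g.round(1))
Rc,_,_=place((0,0,0),175.3,101.5,126); Rn=Ro.from_euler("z",40.3-101.5,degrees=True)*Rc.inv()
print("turn",np.degrees(Rn.as_rotvec()).round(1),"shift",(np.r_[g,300]-cmd).round(1))
E
```

```text
cmd [ 450.3 -139.4  351.9]
purple grasp [475.5 232.2]
turn [  43.4   13.9 -129.5] shift [ 25.2 371.6 -51.9]
```

Request:
{"api": "jog_arm", "payload": {"plan": [0.025,0.372,-0.05,43.4,13.9,-129.5,0.025,0.372,-0.05,43.4,13.9,-129.5,0.025,0.372,-0.05,43.4,13.9,-129.5,0.025,0.372,-0.05,43.4,13.9,-129.5,0.025,0.372,-0.05,43.4,13.9,-129.5,0.025,0.372,-0.05,43.4,13.9,-129.5,0.025,0.372,-0.05,43.4,13.9,-129.5,0.025,0.372,-0.05,43.4,13.9,-129.5,0.025,0.372,-0.05,43.4,13.9,-129.5,0.025,0.372,-0.05,43.4,13.9,-129.5,0.025,0.372,-0.05,43.4,13.9,-129.5,0.025,0.372,-0.05,43.4,13.9,-129.5,0.025,0.372,-0.05,43.4,13.9,-129.5,0.025,0.372,-0.05,43.4,13.9,-129.5,0.025,0.372,-0.05,43.4,13.9,-129.5,0.025,0.372,-0.05,43.4,13.9,-129.5,0.025,0.372,-0.05,43.4,13.9,-129.5,0.025,0.372,-0.05,43.4,13.9,-129.5,0.025,0.372,-0.05,43.4,13.9,-129.5,0.025,0.372,-0.05,43.4,13.9,-129.5]}}

```text
clock: 13.0
eef_pos: [475.9, 233.0, 301.6]
eef_rot: [-3.138, -0.001, 0.698]
wrist_force: [0.0, 0.2, -1.0]
finger_gap: 45.4
finger_force: 0.0
```

```bash
python3 - <<'E'
from h import *
s=manip.read_state(); print(s["clock"],s["eef_pos"].round(1),s["joints"].round(2),np.degrees(s["eef_rot"]).round(2),s["finger_gap"])
a=camera("side"); v,u=np.nonzero(blob(mask(a[0],"purple"),(285,125,325,170))); print(u.mean().round(1),v.mean().round(1),len(u))
E
```

```text
13.0 [475.9 233.  301.6] [0.38 0.2  1.42 0.   1.52 1.26] [-1.7978e+02 -5.0000e-02  4.0000e+01] 45.38164196833428
305.3 146.5 101
```

Request:
{"api": "jog_arm", "payload": {"plan": [0,0,-0.04,0,0,0,0,0,-0.08,0,0,0,0,0,-0.12,0,0,0,0,0,-0.15,0,0,0,0,0,-0.17,0,0,0,0,0,-0.18,0,0,0,0,0,-0.1865,0,0,0,0,0,-0.1865,0,0,0,0,0,-0.1865,0,0,0]}}

```text
clock: 13.95
eef_pos: [476.4, 233.8, 117.7]
eef_rot: [-3.14, -0.004, 0.703]
wrist_force: [-0.4, -0.0, 0.1]
finger_gap: 44.7
finger_force: 0.0
```

Request:
{"api": "jog_arm", "payload": {"plan": [0,0,0,0,0,0,0,0,0,0,0,0,0,0,0,0,0,0,0,0,0,0,0,0,0,0,0,0,0,0,0,0,0,0,0,0,0,0,0,0,0,0,0,0,0,0,0,0], "claw": 0.0, "force": 15}}

```text
clock: 14.75
eef_pos: [476.1, 233.6, 117.0]
eef_rot: [-3.14, -0.003, 0.702]
wrist_force: [1.0, -1.5, 1.8]
finger_gap: 19.9
finger_force: 15.0
```

Request:
{"api": "jog_arm", "payload": {"plan": [0.004,0.003,0.014,0,0,0,0.007,0.006,0.028,0,0,0,0.011,0.01,0.043,0,0,0,0.015,0.013,0.057,0,0,0,0.019,0.016,0.071,0,0,0,0.022,0.019,0.085,0,0,0,0.022,0.019,0.12,0,0,0,0.022,0.019,0.16,0,0,0,0.022,0.019,0.2,0,0,0,0.022,0.019,0.24,0,0,0,0.022,0.019,0.24,0,0,0]}}

```text
clock: 15.85
eef_pos: [498.7, 253.1, 362.1]
eef_rot: [3.141, -0.011, 0.702]
wrist_force: [-0.7, -0.1, -0.2]
finger_gap: 19.8
finger_force: 15.0
```

```bash
python3 - <<'E'
from h import *
s=manip.read_state(); print(s["clock"],s["eef_pos"].round(1),s["finger_gap"])
R,T,ax=place((622.6,-310.1,32),162.7,40.2,126)
cmd=np.array([475.3+22,232.6+19,301.9-186.5+240]); print(cmd,np.degrees(R.as_rotvec()).round(1),T.round(1),"shift",(T-cmd).round(1),ax.round(3))
E
```

```text
15.85 [498.7 253.1 362.1] 19.76030040762736
[497.3 251.6 355.4] [-42.8  -8.7 117.7] [ 534.7 -282.7   88.9] shift [  37.4 -534.3 -266.5] [-0.782  0.244  0.574]
```

Request:
{"api": "jog_arm", "payload": {"plan": [0.037,-0.534,0,-42.8,-8.7,117.7,0.037,-0.534,0,-42.8,-8.7,117.7,0.037,-0.534,0,-42.8,-8.7,117.7,0.037,-0.534,0,-42.8,-8.7,117.7,0.037,-0.534,0,-42.8,-8.7,117.7,0.037,-0.534,0,-42.8,-8.7,117.7,0.037,-0.534,0,-42.8,-8.7,117.7,0.037,-0.534,0,-42.8,-8.7,117.7,0.037,-0.534,0,-42.8,-8.7,117.7,0.037,-0.534,0,-42.8,-8.7,117.7,0.037,-0.534,0,-42.8,-8.7,117.7,0.037,-0.534,0,-42.8,-8.7,117.7,0.037,-0.534,0,-42.8,-8.7,117.7,0.037,-0.534,0,-42.8,-8.7,117.7,0.037,-0.534,0,-42.8,-8.7,117.7,0.037,-0.534,0,-42.8,-8.7,117.7,0.037,-0.534,0,-42.8,-8.7,117.7,0.037,-0.534,0,-42.8,-8.7,117.7,0.037,-0.534,0,-42.8,-8.7,117.7,0.037,-0.534,0,-42.8,-8.7,117.7]}}

```text
clock: 17.85
eef_pos: [535.2, -281.2, 356.8]
eef_rot: [-3.14, 0.626, 2.839]
wrist_force: [-0.4, -0.7, -0.4]
finger_gap: 20.0
finger_force: 15.0
```

Request:
{"api": "jog_arm", "payload": {"plan": [0,0,-0.04,0,0,0,0,0,-0.08,0,0,0,0,0,-0.12,0,0,0,0,0,-0.15,0,0,0,0,0,-0.17,0,0,0,0,0,-0.17,0,0,0,0,0,-0.17,0,0,0]}}

```text
clock: 18.55
eef_pos: [535.4, -281.5, 187.7]
eef_rot: [-3.14, 0.626, 2.84]
wrist_force: [-0.4, -0.6, -0.4]
finger_gap: 19.5
finger_force: 15.0
```

```bash
python3 - <<'E'
from h import *
s=manip.read_state(); print(s["clock"],s["eef_pos"].round(1),s["joints"].round(2),np.degrees(s["eef_rot"]).round(1))
a=camera("side"); b=camera("top"); np.savez("s7.npz",p=a[0],d=a[1]); np.savez("t7.npz",p=b[0],d=b[1])
L=np.array([622.6,-310.1,32]); R,T,ax=place(L,162.7,40.2,126)
low=L+s["eef_pos"]-T
p,d,e=held(low,ax,(("side","s7.npz"),("top","t7.npz")))
print("expected low",low.round(1),"meas",p.round(1),"dir",d.round(3),"elev",np.degrees(np.arcsin(d[2])).round(1),"az",np.degrees(np.arctan2(d[1],d[0])).round(1)); print(*e,sep="\n")
E
```

```text
18.55 [ 535.4 -281.5  187.7] [-0.63  0.15  1.87  0.37  0.54 -2.16] [-179.9   35.9  162.7]
expected low [ 623.2 -308.9  130.8] meas [ 623.1 -309.3  130.7] dir [-0.782  0.256  0.568] elev 34.6 az 161.8
('side', 263, array([-3. , -1.1,  3.1]), 'width', np.float64(8.6), 'resid', np.float64(0.25))
('top', 283, array([-2. ,  1. ,  4.4]), 'width', np.float64(9.0), 'resid', np.float64(0.15))
```

Request:
{"api": "jog_arm", "payload": {"plan": [-0.006,0.001,-0.03,0,0,0,-0.006,0.001,-0.055,0,0,0,-0.006,0.001,-0.072,0,0,0,-0.006,0.001,-0.082,0,0,0,-0.006,0.001,-0.086,0,0,0,-0.006,0.001,-0.088,0,0,0,-0.006,0.001,-0.09,0,0,0,-0.006,0.001,-0.091,0,0,0,-0.006,0.001,-0.091,0,0,0,-0.006,0.001,-0.091,0,0,0]}}

```text
clock: 19.65
eef_pos: [529.1, -280.5, 96.2]
eef_rot: [-3.14, 0.626, 2.84]
wrist_force: [0.1, 0.6, -1.0]
finger_gap: 19.9
finger_force: 15.0
```

Request:
{"api": "jog_arm", "payload": {"plan": [0.001,0,-0.0015,0,0,0,0.002,-0.0005,-0.0025,0,0,0,0.003,-0.001,-0.003,0,0,0,0.004,-0.0015,-0.004,0,0,0,0.005,-0.0015,-0.0045,0,0,0,0.005,-0.0015,-0.0045,0,0,0,0.005,-0.0015,-0.0045,0,0,0]}}

```text
clock: 20.35
eef_pos: [534.1, -281.9, 91.4]
eef_rot: [-3.14, 0.626, 2.84]
wrist_force: [0.3, 0.4, -0.8]
finger_gap: 19.8
finger_force: 15.0
```

Request:
{"api": "jog_arm", "payload": {"plan": [0.001,0,-0.001,0,0,0,0.002,-0.0005,-0.0015,0,0,0,0.002,-0.0005,-0.0015,0,0,0,0.002,-0.0005,-0.0015,0,0,0]}}

```text
clock: 20.75
eef_pos: [535.8, -282.2, 90.0]
eef_rot: [-3.14, 0.626, 2.84]
wrist_force: [-8.5, 2.7, 7.1]
finger_gap: 19.3
finger_force: 15.0
```

```bash
python3 - <<'E'
from h import *
a=camera("side");b=camera("top")
s=manip.read_state(); print(s["clock"],s["eef_pos"].round(1),s["wrist_force"].round(1),s["moment"].round(2))
im=np.hstack([cv2.resize(a[0][230:350,340:460],(400,400),interpolation=2),cv2.resize(b[0][110:230,400:520],(400,400),interpolation=2)]); cv2.imwrite("pics/h8.png",im[...,::-1])
E
```

```text
20.85 [ 535.8 -282.2   90. ] [-9.3  3.3  6.8] [0.44 0.8  0.14]
```

View pics/h8.png

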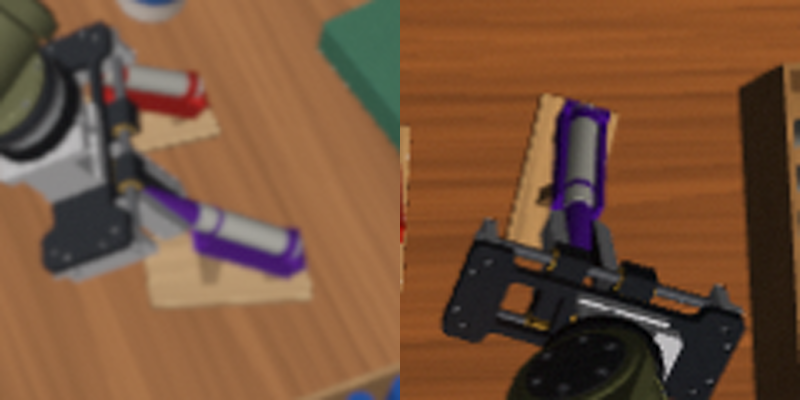

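The purple picture shows the marker in its channel, foot at the stop ((290,250) left view). The axial reaction is about 11 N, the same signature as red. Release and retreat.

Request:
{"api": "jog_arm", "payload": {"plan": [0,0,0,0,0,0,0,0,0,0,0,0,0,0,0,0,0,0,0,0,0,0,0,0,0,0,0,0,0,0,-0.006,0.002,0.008,0,0,0,-0.017,0.005,0.024,0,0,0,-0.034,0.011,0.049,0,0,0,-0.05,0.016,0.073,0,0,0,-0.067,0.021,0.097,0,0,0,-0.067,0.021,0.14,0,0,0,-0.067,0.021,0.19,0,0,0,-0.1,0.021,0.24,0,0,0,-0.14,0.021,0.265,0,0,0,-0.14,0.021,0.265,0,0,0,-0.14,0.021,0.265,0,0,0], "claw": 0.045}}

```text
clock: 22.45
eef_pos: [395.2, -261.7, 355.9]
eef_rot: [-3.138, 0.628, 2.839]
wrist_force: [1.0, -1.2, -0.9]
finger_gap: 45.3
finger_force: 0.0
```

```bash
python3 - <<'E'
from h import *
s=manip.read_state(); print(s["clock"],s["eef_pos"].round(1),s["finger_gap"])
a=camera("side"); b=camera("top")
im=np.hstack([cv2.resize(a[0][100:340,240:460],(393,428),interpolation=2),cv2.resize(b[0][100:260,330:480],(400,428),interpolation=2)]); cv2.imwrite("pics/h9.png",im[...,::-1])
E
```

```text
22.45 [ 395.2 -261.7  355.9] 45.31928024226481
```

View pics/h9.png

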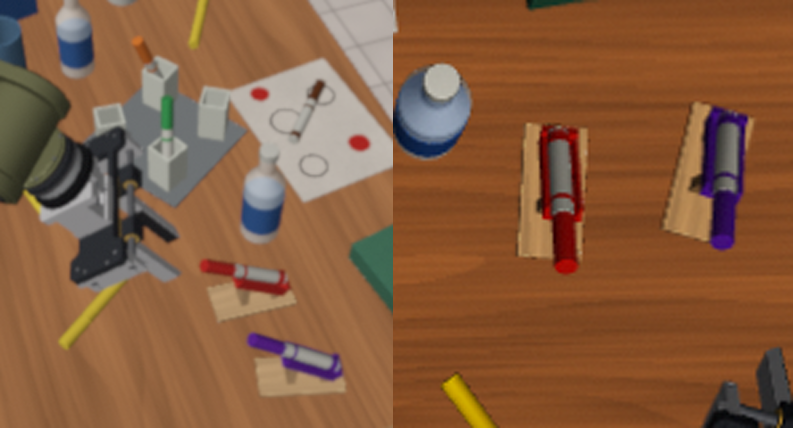

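Both markers are seated on their own rests (right view: red at (563,200), purple at (725,180)). Pots, bottles, green and orange are undisturbed, and the robot is clear of everything.

```bash
python3 -c "
from cell import manip; print(manip.sign_off())"
```

```text
the job is handed in; nothing more can be done
None
```

The red and purple markers are each lying in the rest of their own colour, cap up the slope and foot against the stop. The pots, bottles, and green and orange markers look undisturbed, and I handed the job in at about 22.5 s of the 64 s allowed.

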